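# Zero the balance through its sunken key

## Robot

A 6-joint arm with a two-finger parallel gripper is mounted at the origin on the work surface. World frame = base frame: x ahead of the robot, y to its left, z up, the work surface at z = 0. Lengths are in m, angles in rad, forces in N, time in s.
With the tool pointing down it reaches from about 0.325 to 0.775 m from the base axis. Payload 9.3 kg.
Tool frame: the origin (TCP) lies at the centre of the arm's flange, where the gripper is bolted on; the fingertips stand 173 mm ahead of it and the grasp point (between the pads) lies manip.hold_point_z ahead of it (manip.hold_point_z is the distance from the TCP to the grasp point, in m); y points along the fingers, x is the direction in which the jaws open and shut, and the axes are right-handed (so a half turn about y gives the same grasp; the last joint's range is limited). The gripper opens to 85 mm and grips with 20 to 120 N. Pads are 22 mm wide; open, the fingers measure 114 mm over their backs; the gripper's body (76 mm by 85 mm) begins 54 mm behind the grasp point. The pads swing forward as they close: fully open they stand 13 mm farther back than shut.
Start: joints at [1.116, 0.259, 0.021, 1.334, 0, 1.418], TCP at [0.163, 0.525, 0.405] pointing down, gripper open.
Joint ranges: [-3.04, 3.04], [-0.91, 1.82], [-1.04, 1.36], [-1.92, 1.95], [-1.52, 1.45], [-3.14, 3.14]. Speed limits (rad/s): [2.22, 2.22, 2.79, 3.14, 3.14, 3.14].

## Interface

Orientations are given as a 3x3 rotation matrix whose columns are the frame's x, y, z axes.
In Python, from plant import manip gives the robot as it stands.
- The arm moves only by the shell command python3 -m pendant 'ROWS' [FORCE]. ROWS is JSON, a list of rows, each a list of 5 numbers: the shift along the tool's x, y, z in cm, then the turn about the tool's y in rad, then the closure, from 0 (fully open) to 1 (shut). A call has 1 to 12 rows; each row is the pose to reach, as a shift and turn from the pose commanded when the call began, along the tool's axes at that moment; what a row does not reach only later rows make up. A row lasts 1/8 s, in which the tool goes at most 62.5 mm and 10.7 degrees, less where a joint would pass 70% of its speed; a pose out of reach is approached as far as the arm can. A call with a gripper value outside its range is refused whole. The fingers move at their own pace and stop on an object; FORCE is the grip in N (left out, the last holds). Time passes only in rows, so rows that repeat a pose let the fingers close. It gives the time, the measured TCP pose, the force and the opening at its end, in the units of the state.
- manip.observe(): the state, without advancing time (a new reading comes with each control period).
- manip.grab_frame(name): name is "scene" or "top" or "wrist"; returns the picture (480x640x3 uint8, red, green, blue); there is no depth.
- manip.calibration(name): a dict with "vfov" (degrees; the focal length in pixels is half the picture's height over the tangent of half this angle, whatever the lens; pixels are square), "cx", "cy" (the principal point, pixels), "rvec" (rotation vector, rad) and "tvec" (3), from world to camera coordinates, as OpenCV has them. Camera axes: x right, y down, z forward; pixel columns grow to the right and rows downward; lengths in m; the calibration is good to about 2 mm. The wrist camera is an equidistant fisheye: a pixel r from the principal point sees the ray r / f radians off the axis. A picture is of the moment at which its call begins: read the wrist's pose just before it. calibration takes no time and is no camera call; for the wrist camera it gives the pose at the moment of the call.
- manip.hand_in(): hands the job in, once; it reports no verdict.
The state is a dict: "clock": time; "q": joint angles; "joint_vel": joint speeds; "joint_efforts": joint torques, N m; "tcp_pos": TCP position; "orientation": TCP orientation; "ft_force": force on the tool from outside, world axes, zero at the start; "ft_torque": the same for the moment, N m; "opening": opening from 0.0 (shut) to 1.0 (fully open).
Only numpy, scipy, OpenCV 4.12 (cv2) and the standard library are available. Lean on these libraries where they do the work, as an engineer would, in place of code of your own. Each camera call takes 0.05 s, during which the arm holds its last target.

## Task

Zero the balance (the instrument with the round steel pan) while its empty cup stays on the pan: with the fingertips, push the small shutter on its front deck fully open, press the key sunk in the well underneath fully down and hold it down for at least one second, then let it up and push the shutter fully closed again. Do not touch the cup, leave the shutter and key of the other instrument (the vial warmer) alone, and leave everything else standing where it is; nothing is to be picked up.

Things in the scene. Friction and masses are not known exactly. Their poses are not given: they have to be found in the camera images.
- balance: Fixed balance, white and grey, 260 (x) x 210 (y) mm. Origin: centre of its underside, z up, front deck on its -x side. Deck: x -130 to -35 mm, flat top 60 mm high, with the well, shutter and key; two rails, 4 mm high, along y guide the shutter. Behind: housing 53 mm high with a dark display strip and a round steel pan 116 mm across, centred at x +65 mm, top at 75 mm. It may stand on either side.
- balance_well (a point): Centre of the mouth of the balance's well, level with the deck top (60 mm above the balance's origin, at x = -82.5, y = -35 mm in its frame). Axes as the balance: the well is 39 mm along x, 49 mm along y, 36 mm deep.
- balance_key_top (a point): Centre of the top of the balance's round grey key, 24 mm across, 22 mm below the deck top when up. It goes straight down 6 mm and springs back: 2 N to start, 5 N at the bottom.
- balance_key (a joint): Balance key travel in m: 0 up, 0.006 fully down.
- balance_rib (a point): Mid top edge of the rib on the balance's shutter (axes as the balance). The shutter is a grey plate 46 (x) x 58 (y) mm, 3 mm thick, on the deck; across its middle the rib, 40 mm long in x, 8 mm thick in y, top 14 mm above the plate, 17.5 mm above the deck. Pushing it to the balance's +y (robot's left) opens, to -y closes. About 1.5 N moves it; it stays where left.
- balance_shutter (a joint): Balance shutter position in m: 0 closed, plate centred over the well; 0.062 fully open at its stop, whole well uncovered. It starts up to 0.02 open.
- cup: Small white cup, 56 mm across, 42 mm high, loose on the balance pan; origin at the centre of its underside.
- warmer: The vial warmer, fixed, with the same housing, deck, well, key and shutter at the same places as the balance, but an aluminium block with small vials behind the deck (its highest part 104 mm). Origin at the centre of its underside. Leave alone.
- warmer_key (a joint): Key of the vial warmer, m, 0 up. Leave alone.
- warmer_shutter (a joint): Shutter of the vial warmer, m, 0 closed. Leave alone.
- vial_a: Small amber vial, blue cap, 22 mm across, 42 mm high, loose bystander on the worktop; origin at the centre of its underside.
- vial_b: Small amber vial like the others, loose bystander on the worktop; origin at the centre of its underside.
- vial_c: Small amber vial like the others, loose bystander on the worktop; origin at the centre of its underside.
- serum_bottle: Clear bottle with green cap, 48 mm across, 85 mm high, loose bystander on the worktop; origin at the centre of its underside.
- spirit_bottle: White bottle with grey cap, 72 mm across, 150 mm high, loose bystander on the worktop; origin at the centre of its underside.
- carton: White carton 50 x 50 x 80 mm, loose bystander on the worktop; origin at the centre of its underside.
- warmer_rib (a point): Middle of the top edge of the rib on the vial warmer's shutter. Leave alone.
There are look-alikes about, which are no part of the job. Leave any purple look-alike of the cup alone.

How it is judged:
On the way, in this order (a step that is already met when the one before it is completed fails the run):
1. the balance's shutter is pushed fully open (value of joint balance_shutter above 0.054 m), for 0.1 s.
2. the balance's sunken key is held fully down for one second (value of joint balance_key above 0.0045 m), for 0.9 s.
3. the key is up and the shutter closed again (value of joint balance_key below 0.0015 m and value of joint balance_shutter below 0.006 m), for 0.1 s.
At the end, for the whole second after the job is handed in: The balance's shutter is closed to within 6 mm and its key is up within 1.5 mm, after the shutter was opened to 54 mm or more and the key then held at least 4.5 mm down for 0.9 s. The cup stands upright on the pan within 10 mm of its start; the vial warmer's key is up (within 2 mm) (all of step 3 and value of joint warmer_key below 0.002 m and horizontal distance between cup and balance below 0.11 m and angle between cup's own z axis and vertical below 0.1 rad and distance of cup from where it was at the start of the episode below 0.01 m); the robot touches nothing.
It fails at once if the cup is touched, moved or lifted (contact force between any of the arm, the fingers and cup above 0.3 N or distance of cup from where it was at the start of the episode above 0.015 m).
It fails at once if the vial warmer's key is pressed (value of joint warmer_key above 0.002 m).
It fails at once if the vial warmer's shutter is moved by more than about 1 cm (distance of warmer_rib from where it was at the start of the episode above 0.01 m).
It fails at once if a vial, bottle or the carton is shifted by more than 2 cm, lifted or knocked over (distance of any of vial_a, vial_b, vial_c, serum_bottle, spirit_bottle, carton from where it was at the start of the episode above 0.02 m or angle between any of vial_a, vial_b, vial_c, serum_bottle, spirit_bottle, carton's own z axis and vertical above 0.4 rad).
It also fails if it takes over 48 s, if anything falls off the work surface, if the arm or the gripper's body presses on something with over 40 N, if the wrist force passes 120 N, or if a joint passes its speed limit or range.

## Working session

There is one attempt and no reset: what is moved stays moved. The work goes in short steps, Python scripts to look and compute and a shell command to move; the robot and the scene stay as the last step left them, time stands still between calls to the robot, and variables do not carry over. Pictures are saved under pics/ and viewed, and the job is handed in when it is done.

```bash
ls; mkdir -p pics; python3 - <<'E'
from plant import manip
import cv2
s=manip.observe(); print(s['clock'],s['tcp_pos'],s['orientation'],s['opening'],s['ft_force']); print(manip.hold_point_z)
for n in ('scene','top','wrist'):
    print(n,manip.calibration(n)); cv2.imwrite(f'pics/{n}0.png',manip.grab_frame(n)[:,:,::-1])
E
```

```text
pics
0.0 [0.16347249 0.52508779 0.40407538] [[ 2.97271667e-01 -6.01829784e-04 -9.54792749e-01]
 [ 9.54792026e-01 -1.19570855e-03  2.97272196e-01]
 [-1.32056112e-03 -9.99999104e-01  2.19172003e-04]] 0.9985639500348322 [-0.40140781  0.36732917 -0.13607007]
0.1547
scene {'vfov': 54.98967685155555, 'cx': 322.5181854534996, 'cy': 243.28270830157126, 'rvec': array([ 0.73920822,  2.71484458, -0.96846267]), 'tvec': array([ 0.52883864, -0.15259843,  1.03140826])}
top {'vfov': 57.40101910540273, 'cx': 316.7396477194988, 'cy': 225.34142132989018, 'rvec': array([ 2.11491864, -2.17270226,  0.12400222]), 'tvec': array([-0.01186627,  0.61312919,  0.89137863])}
wrist {'vfov': 65.70646984690485, 'cx': 320.8112876448796, 'cy': 236.617534901833, 'rvec': array([-2.30124139, -1.69645177, -0.28387406]), 'tvec': array([-0.54926907, -0.04261886,  0.3820255 ])}
```

View pics/top0.png

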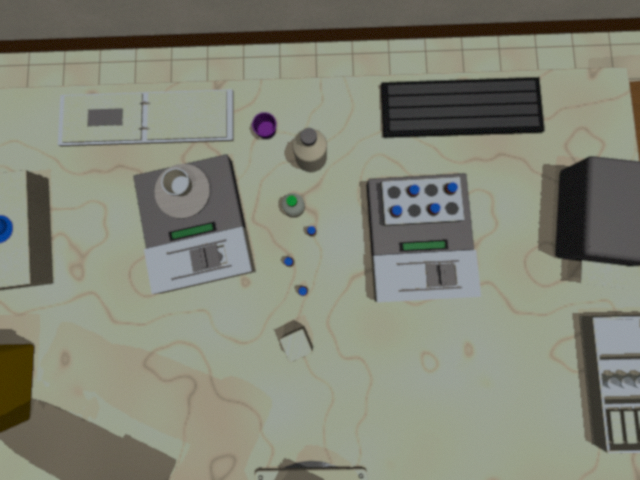

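View pics/scene0.png

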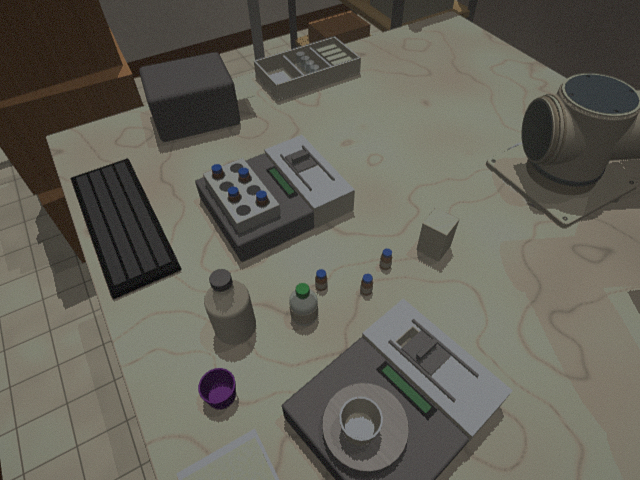

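View pics/wrist0.png

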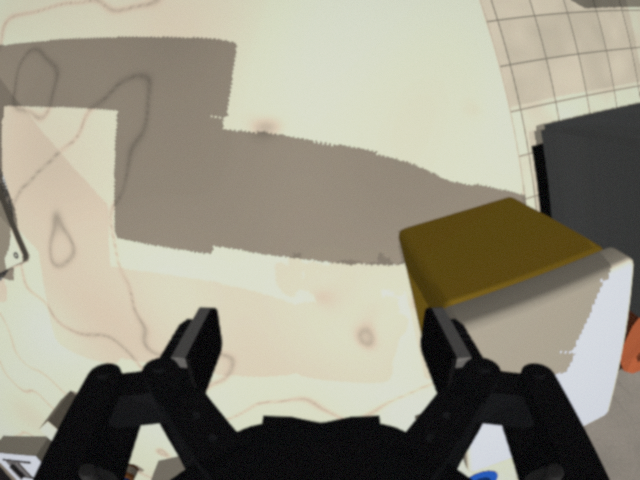

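```bash
python3 - <<'E'
import cv2
a=cv2.imread('pics/top0.png')[145:305,120:270]; cv2.imwrite('pics/topc.png',cv2.resize(a,None,fx=3.7,fy=3.7,interpolation=cv2.INTER_CUBIC))
a=cv2.imread('pics/scene0.png')[290:480,270:520]; cv2.imwrite('pics/scc.png',cv2.resize(a,None,fx=3,fy=3,interpolation=cv2.INTER_CUBIC))
E
```

```text
(no output)
```

View pics/topc.png

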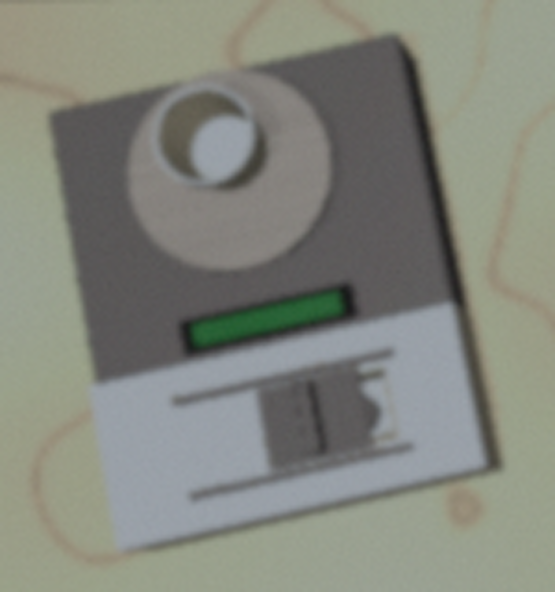

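View pics/scc.png

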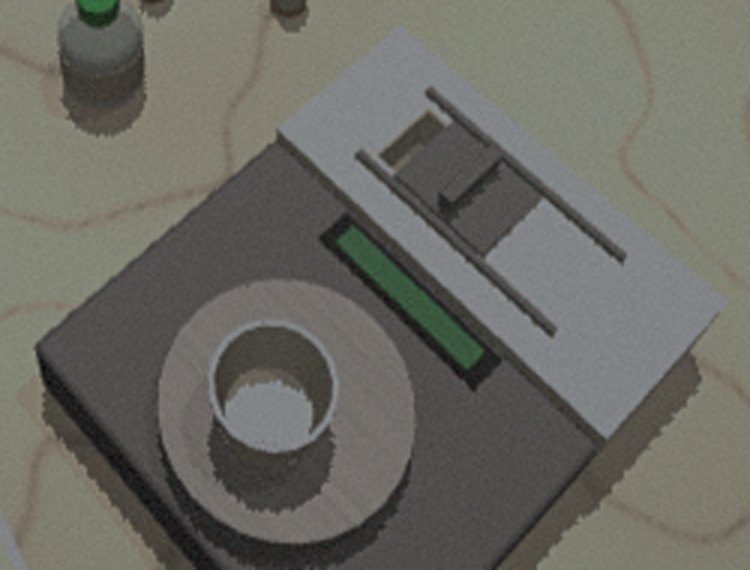

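```bash
cat > h.py <<'E'
import numpy as np, cv2, json
from plant import manip
def cam(n):
    c=manip.calibration(n); R=cv2.Rodrigues(c['rvec'])[0]; f=240/np.tan(np.radians(c['vfov'])/2)
    return R,np.array(c['tvec']),f,c['cx'],c['cy']
def cast(n,uv,z,fish=False,C=None):
    R,t,f,cx,cy=C or cam(n); o=-R.T@t; out=[]
    for u,v in uv:
        d=np.array([(u-cx)/f,(v-cy)/f,1.])
        if fish:
            r=np.hypot(u-cx,v-cy)/f; k=np.sin(r)/max(r,1e-9); d=np.array([(u-cx)/f*k,(v-cy)/f*k,np.cos(r)])
        d=R.T@d; out.append(o+d*(z-o[2])/d[2])
    return np.array(out)
def fit(P,B):  # P world xy, B balance xy
    pc,bc=P.mean(0),B.mean(0); p,b=P-pc,B-bc
    a=np.arctan2((b[:,0]*p[:,1]-b[:,1]*p[:,0]).sum(),(b*p).sum())
    R=np.array([[np.cos(a),-np.sin(a)],[np.sin(a),np.cos(a)]])
    return a,pc-R@bc,R,(P-(B@R.T+pc-R@bc))
E
python3 - <<'E'
from h import *
B=np.array([[-.13,.105],[-.13,-.105],[-.035,-.105],[-.035,.105]])
T=np.array([[118,549],[490,468],[457,303],[92,382]])/3.7+[119.6,144.6]
S=np.array([[726,298],[400,28],[280,132],[605,440]])/3+[269.7,289.7]
for n,X in(('top',T),('scene',S)):
    P=cast(n,X,.06)[:,:2]; a,o,R,e=fit(P,B); print(n,P.round(4).tolist(),a,o,(e*1000).round(1).tolist())
    # shutter plate at .0635
    uv={'top':np.array([[259,392],[268,470],[312,380],[322,452]])/3.7+[119.6,144.6],'scene':np.array([[503,157],[443,197]])/3+[269.7,289.7]}[n]
    for z in (.0635,.0775): print(z,((cast(n,uv,z)[:,:2]-o)@R*1000).round(1).tolist())
    print('well',R@[-.0825,-.035]+o)
E
```

```text
top [[0.4794, 0.3144], [0.5188, 0.107], [0.6119, 0.1251], [0.5729, 0.3315]] 0.1870978292056967 [0.6267952  0.23483659] [[-0.1, 0.6], [0.2, -0.5], [-0.0, -0.1], [-0.0, -0.0]]
0.0635 [[-61.2, 12.5], [-105.0, 15.1], [-60.9, -17.8], [-101.6, -16.2]]
0.0775 [[-63.2, 8.5], [-106.3, 11.0], [-62.9, -21.4], [-103.0, -19.8]]
well [0.55224526 0.18510173]
scene [[0.4801, 0.3143], [0.5234, 0.1123], [0.6152, 0.1318], [0.5744, 0.3348]] 0.20606002338394722 [0.629019   0.24019228] [[-0.2, -2.1], [0.1, 1.4], [-1.1, 1.6], [1.1, -1.0]]
0.0635 [[-108.3, -15.3], [-68.8, -21.5]]
0.0775 [[-100.7, -12.5], [-62.1, -18.5]]
well [0.55542549 0.18905281]
```

```bash
cat >> h.py <<'E'
def plan(p,yaw):
    s=manip.observe(); Rt=np.array(s['orientation']); d=np.array(p)-s['tcp_pos']
    y0=np.arctan2(Rt[1,0],Rt[0,0]); print('t',round(s['clock'],2),'shift cm',(Rt.T@d*100).round(2),'turn',round(-(yaw-y0),3),'tcp',s['tcp_pos'].round(4),'F',np.round(s['ft_force'],2),'q',np.round(s['q'],2),'op',round(s['opening'],3))
E
python3 - <<'E'
from h import *
a=.19;o=np.array([.6272,.2355]);R=np.array([[np.cos(a),-np.sin(a)],[np.sin(a),np.cos(a)]])
p=R@[-.0825,-.048]+o; print(p); plan([*p,.36],a+np.pi/2)
Rc,t,*_=cam('wrist'); print(-Rc.T@t,Rc)
c=cast('top',[(207/3.7+119.6,137/3.7+144.6)],.117)[0];print('cup',c,R.T@(c[:2]-o))
E
```

```text
[0.55524988 0.17278294]
t 0.15 shift cm [-21.99   4.44 -47.88] turn -0.492 tcp [0.1635 0.5251 0.4042] F [-0.57  0.37 -0.29] q [ 1.12  0.26  0.02  1.33 -0.    1.42] op 1.002
[0.08182105 0.55018563 0.37434632] [[ 0.29599811  0.95518794 -0.00105948]
 [ 0.90272399 -0.27937744  0.32716608]
 [ 0.3122091  -0.09779696 -0.94496626]]
cup [0.69803359 0.24908208 0.117     ] [ 7.21239812e-02 -3.98907786e-05]
```

```bash
python3 -m pendant '[[-2,0,-4,-0.04,1],[-4,0,-8.5,-0.08,1],[-6,0,-13,-0.13,1],[-8,0,-17.5,-0.18,1],[-10,0,-22,-0.23,1],[-12,0.5,-26.5,-0.28,1],[-14,1,-31,-0.33,1],[-16,1.5,-35.5,-0.38,1],[-18,2.5,-40,-0.43,1],[-20,3.5,-44,-0.49,1],[-22,4.4,-47.9,-0.49,1],[-22,4.4,-47.9,-0.49,1]]' 40
python3 - <<'E'
from h import *
plan([.5552,.1728,.36],.19+np.pi/2)
np.save('wc.npy',np.array([*cam('wrist')],dtype=object),allow_pickle=True)
cv2.imwrite('pics/w1.png',manip.grab_frame('wrist')[:,:,::-1])
E
```

```text
clock: 1.65
tcp_pos: [0.5571, 0.1706, 0.3591]
orientation: [[-0.184, -0.002, -0.983], [0.983, -0.001, -0.184], [-0.0, -1.0, 0.002]]
ft_force: [0.1, 0.2, 0.5]
opening: 0.004
t 1.65 shift cm [ 0.25 -0.09  0.14] turn -0.005 tcp [0.5571 0.1706 0.3591] F [0.13 0.2  0.52] q [ 0.15  0.33  0.01  1.25 -0.   -0.03] op 0.004
```

View pics/w1.png

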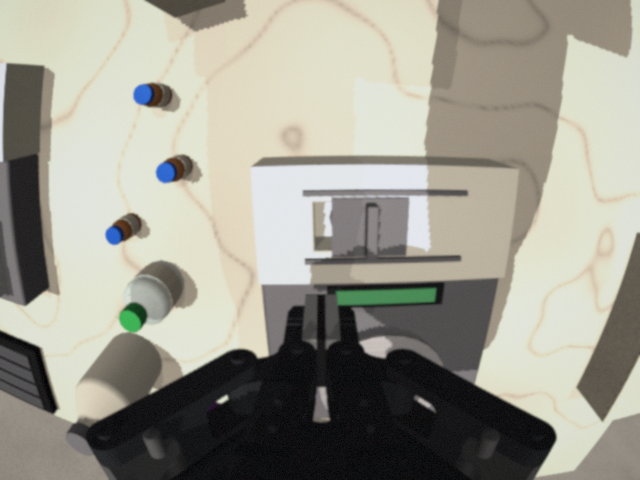

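```bash
python3 - <<'E'
import cv2
a=cv2.imread('pics/w1.png')[150:350,240:530]; cv2.imwrite('pics/w1c.png',cv2.resize(a,None,fx=2.75,fy=2.75,interpolation=cv2.INTER_CUBIC))
E
```

```text
(no output)
```

View pics/w1c.png

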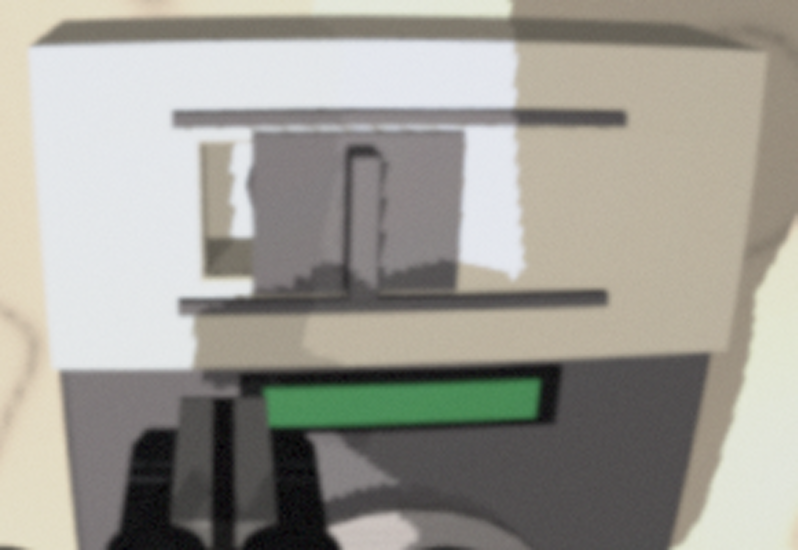

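```bash
python3 - <<'E'
from h import *
C=tuple(np.load('wc.npy',allow_pickle=True))
f=lambda X:np.array(X)/2.75+[239.7,149.7]
B=np.array([[-.13,.105],[-.13,-.105],[-.035,-.105],[-.035,.105]])
W=f([[767,51],[31,45],[52,370],[727,350]])
P=cast('w',W,.06,True,C)[:,:2]; a,o,R,e=fit(P,B); print(P.round(4).tolist(),a,o,(e*1000).round(1).tolist())
g=lambda X,z:((cast('w',f(X),z,True,C)[:,:2]-o)@R*1000).round(1).tolist()
print('well edge',g([[201,143],[205,277]],.06)); print('rib',g([[354,155],[381,158],[381,290],[352,290]],.0775)); print('plate',g([[252,131],[255,292],[464,131],[457,290]],.0635))
print('pads',cast('w',f([[181,397],[270,397],[222,397]]),.36-.173,True,C))
print('well',R@[-.0825,-.035]+o)
E
```

```text
[[0.4777, 0.3174], [0.5196, 0.1115], [0.6137, 0.13], [0.5711, 0.3366]] 0.20153367991542 [0.62636218 0.24036633] [[-0.3, 0.2], [-0.4, 0.0], [0.7, -0.5], [0.0, 0.4]]
well edge [[-102.3, -59.9], [-63.4, -59.6]]
rib [[-102.9, -20.5], [-102.0, -13.5], [-65.6, -12.2], [-65.8, -20.1]]
plate [[-106.2, -46.2], [-60.1, -45.6], [-105.9, 11.5], [-59.5, 12.1]]
pads [[0.54812284 0.16244539 0.187     ]
 [0.5455411  0.17617929 0.187     ]
 [0.54691627 0.16876862 0.187     ]]
well [0.55253795 0.1895605 ]
```

```bash
cat >> h.py <<'E'
BA=.2015;BO=np.array([.6266,.2401]);BR=np.array([[np.cos(BA),-np.sin(BA)],[np.sin(BA),np.cos(BA)]])
def bplan(bx,by,tip):
    s=manip.observe(); print('bal mm',((BR.T@(s['tcp_pos'][:2]-BO))*1000).round(1),'tip z',round(s['tcp_pos'][2]*1000-173,1),'tilt',np.array(s['orientation'])[2].round(3),'Fb',(BR.T@np.array(s['ft_force'])[:2]).round(1))
    plan([*(BR@np.array([bx,by])/1000+BO),tip/1000+.173],BA+np.pi/2)
E
python3 -c "
from h import *
bplan(-82.5,-45,68)"
```

```text
bal mm [-82.8 -52.8] tip z 186.7 tilt [ 0.    -1.     0.002] Fb [-0.5 -0.1]
t 1.7 shift cm [ 0.78 11.87 -0.04] turn -0.016 tcp [0.556  0.1718 0.3597] F [-0.48 -0.22 -0.45] q [ 0.16  0.33  0.01  1.25  0.   -0.03] op 0.003
```

```bash
python3 -m pendant '[[0.6,3,0,-0.016,1],[0.6,6,0,-0.016,1],[0.6,9,0,-0.016,1],[0.6,10.5,0,-0.016,1],[0.6,11.4,0,-0.016,1],[0.6,11.8,0,-0.016,1],[0.6,11.8,0,-0.016,1]]'; python3 -c "
from h import *
bplan(-82.5,-45,68)
cv2.imwrite('pics/w2.png',manip.grab_frame('wrist')[:,:,::-1])"
```

```text
clock: 2.58
tcp_pos: [0.5545, 0.1787, 0.2432]
orientation: [[-0.203, 0.001, -0.979], [0.979, 0.0, -0.203], [-0.0, -1.0, -0.001]]
ft_force: [-0.5, -1.1, 0.4]
opening: 0.004
bal mm [-83.  -45.8] tip z 70.2 tilt [-0.    -1.    -0.001] Fb [-0.8 -1. ]
t 2.58 shift cm [ 0.07  0.22 -0.05] turn 0.003 tcp [0.5545 0.1787 0.2432] F [-0.55 -1.1   0.42] q [ 0.17  0.4  -0.19  0.98  0.   -0.04] op 0.004
```

View pics/w2.png

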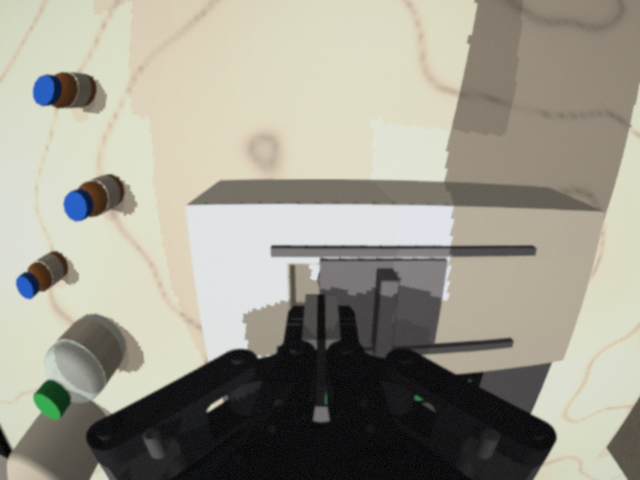

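```bash
python3 -m pendant '[[0.5,0.15,0,0,1],[1,0.2,0,0,1],[1.6,0.2,0,0,1],[2.2,0.2,0,0,1],[2.8,0.2,0,0,1],[3.4,0.2,0,0,1],[4,0.2,0,0,1],[4.5,0.2,0,0,1],[5,0.2,0,0,1],[5.4,0.2,0,0,1],[5.6,0.2,0,0,1],[5.6,0.2,0,0,1]]'; python3 -c "
from h import *
bplan(-82.5,16,68)
cv2.imwrite('pics/w3.png',manip.grab_frame('wrist')[:,:,::-1])"
```

```text
clock: 4.12
tcp_pos: [0.5431, 0.2331, 0.2407]
orientation: [[-0.202, 0.0, -0.979], [0.979, -0.001, -0.202], [-0.001, -1.0, -0.0]]
ft_force: [2.2, -4.4, 1.3]
opening: -0.002
bal mm [-83.2   9.9] tip z 67.7 tilt [-0.001 -1.    -0.   ] Fb [ 1.2 -4.8]
t 4.12 shift cm [ 0.61 -0.03 -0.07] turn 0.002 tcp [0.5431 0.2331 0.2407] F [ 2.15 -4.43  1.25] q [ 0.26  0.42 -0.17  0.98 -0.    0.06] op -0.002
```

View pics/w3.png

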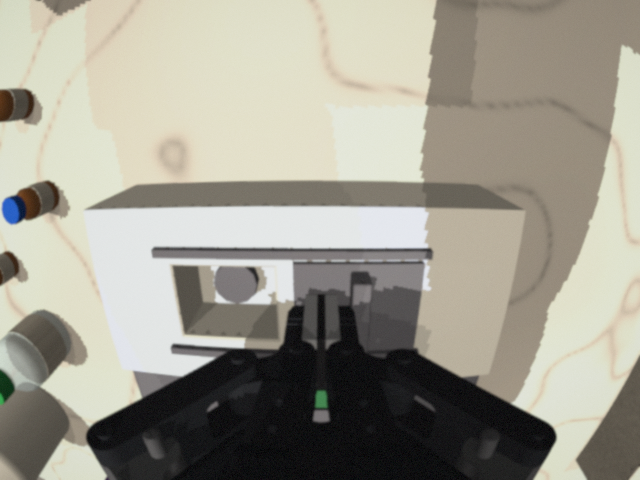

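```bash
python3 -m pendant '[[0.2,0,0,0,1],[0.4,0,0,0,1],[0.5,0,0,0,1],[0.5,0,0,0,1]]'; python3 -c "
from h import *
bplan(-82.5,16,68)"
```

```text
clock: 4.68
tcp_pos: [0.5427, 0.2354, 0.2407]
orientation: [[-0.199, 0.002, -0.98], [0.98, -0.009, -0.199], [-0.009, -1.0, 0.0]]
ft_force: [5.4, -25.3, 2.4]
opening: -0.002
bal mm [-83.1  12.2] tip z 67.7 tilt [-0.009 -1.     0.   ] Fb [  0.2 -25.8]
t 4.67 shift cm [ 0.38 -0.03 -0.06] turn -0.001 tcp [0.5427 0.2354 0.2407] F [  5.39 -25.28   2.45] q [ 0.27  0.42 -0.17  0.98 -0.01  0.07] op -0.002
```

```bash
python3 -m pendant '[[-1,0,0,0,1],[-2.5,-0.2,0,0,1],[-4,-0.2,0,0,1],[-5,-0.2,0,0,1],[-5,-0.2,0,0,1]]'; python3 -c "
from h import *
bplan(-82.5,-35,40)
C=cam('wrist')
im=manip.grab_frame('wrist')[:,:,::-1]
cv2.imwrite('pics/w4.png',cv2.resize(im[150:390,180:500],None,fx=2.5,fy=2.5,interpolation=cv2.INTER_CUBIC))"
```

```text
clock: 5.3
tcp_pos: [0.5523, 0.1886, 0.2427]
orientation: [[-0.202, -0.0, -0.979], [0.979, 0.0, -0.202], [0.0, -1.0, 0.0]]
ft_force: [0.2, 1.3, 0.3]
opening: -0.003
bal mm [-83.1 -35.6] tip z 69.7 tilt [ 0. -1.  0.] Fb [0.5 1.3]
t 5.3 shift cm [ 0.06  2.97 -0.06] turn 0.002 tcp [0.5523 0.1886 0.2427] F [0.2  1.34 0.34] q [ 0.19  0.41 -0.19  0.98  0.   -0.02] op -0.003
```

View pics/w4.png

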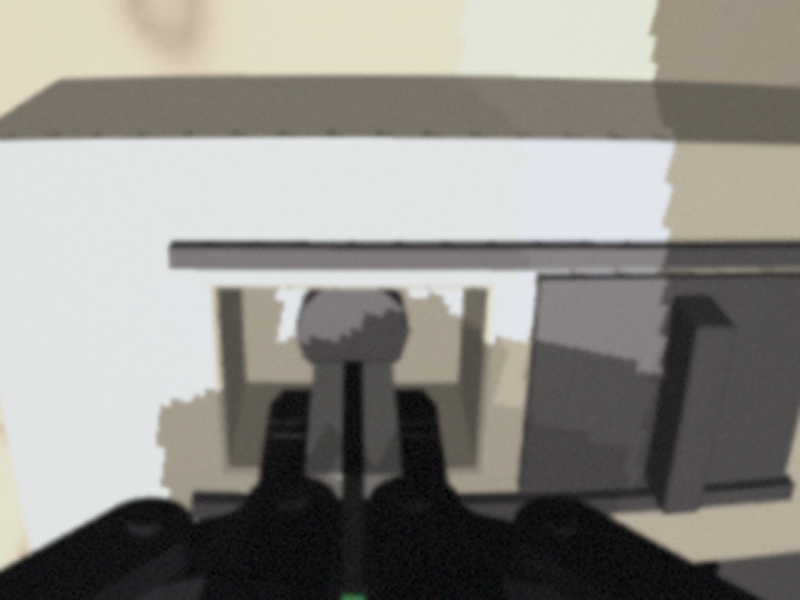

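```bash
python3 -m pendant '[[0,0.8,0,0,1],[0,1.6,0,0,1],[0,2.4,0,0,1],[0,2.9,0,0,1],[0,2.9,0,0,1]]'; python3 -c "
from h import *
bplan(-82.5,-35,31.5)"
```

```text
clock: 5.98
tcp_pos: [0.552, 0.1894, 0.2131]
orientation: [[-0.203, -0.001, -0.979], [0.979, -0.0, -0.203], [0.0, -1.0, 0.001]]
ft_force: [0.3, -0.7, 0.1]
opening: -0.002
bal mm [-83.3 -34.7] tip z 40.1 tilt [ 0.    -1.     0.001] Fb [ 0.1 -0.8]
t 5.97 shift cm [-0.03  0.86 -0.08] turn 0.003 tcp [0.552  0.1894 0.2131] F [ 0.29 -0.73  0.11] q [ 0.19  0.43 -0.23  0.91  0.   -0.02] op -0.002
```

```bash
python3 -m pendant '[[0,0.2,0,0,1],[0,0.4,0,0,1],[0,0.6,0,0,1],[0,0.75,0,0,1],[0,0.85,0,0,1],[0,0.9,0,0,1]]'; python3 -c "
from h import *
bplan(-82.5,-35,31.5)"
```

```text
clock: 6.72
tcp_pos: [0.5522, 0.1894, 0.2054]
orientation: [[-0.203, 0.001, -0.979], [0.979, 0.0, -0.203], [0.0, -1.0, -0.001]]
ft_force: [-2.1, -1.0, 12.8]
opening: -0.001
bal mm [-83.  -34.8] tip z 32.4 tilt [ 0.    -1.    -0.001] Fb [-2.3 -0.6]
t 6.72 shift cm [-0.02  0.09 -0.05] turn 0.003 tcp [0.5522 0.1894 0.2054] F [-2.1  -1.03 12.78] q [ 0.19  0.44 -0.24  0.89  0.   -0.02] op -0.001
```

```bash
python3 -m pendant '[[0,0.05,0,0,1],[0,0.05,0,0,1],[0,0.05,0,0,1],[0,0.05,0,0,1],[0,0.05,0,0,1],[0,0.05,0,0,1],[0,0.05,0,0,1],[0,0.05,0,0,1],[0,0.05,0,0,1],[0,0.05,0,0,1],[0,0.05,0,0,1],[0,0.05,0,0,1]]'; python3 -c "
from h import *
bplan(-82.5,-35,90)"
```

```text
clock: 8.22
tcp_pos: [0.5521, 0.1894, 0.2054]
orientation: [[-0.203, 0.001, -0.979], [0.979, 0.0, -0.203], [-0.0, -1.0, -0.001]]
ft_force: [-3.4, -0.5, 14.9]
opening: 0.003
bal mm [-83.1 -34.8] tip z 32.4 tilt [-0.    -1.    -0.001] Fb [-3.4  0.2]
t 8.22 shift cm [-0.02 -5.76 -0.07] turn 0.003 tcp [0.5521 0.1894 0.2054] F [-3.38 -0.47 14.86] q [ 0.19  0.44 -0.24  0.89 -0.   -0.02] op 0.003
```

```bash
python3 -m pendant '[[0,-1.2,0,0,1],[0,-3,0,0,1],[0,-5,0,0,1],[0,-6.2,0,0,1],[0,-6.5,0,0,1],[2,-6.5,0,0,1],[4.5,-6.5,0,0,1],[7,-6.5,0,0,1],[8.7,-6.5,0,0,1],[9,-6.5,0,0,1],[9,-6.5,0,0,1]]'; python3 -c "
from h import *
bplan(-82.5,55,68)
im=manip.grab_frame('wrist')[:,:,::-1]
cv2.imwrite('pics/w5.png',im)"
```

```text
clock: 9.6
tcp_pos: [0.5338, 0.2775, 0.2689]
orientation: [[-0.203, -0.0, -0.979], [0.979, -0.0, -0.203], [-0.0, -1.0, 0.0]]
ft_force: [0.5, -0.3, 0.3]
opening: -0.002
bal mm [-83.5  55.3] tip z 95.9 tilt [-0. -1.  0.] Fb [ 0.4 -0.4]
t 9.6 shift cm [-0.03  2.79 -0.1 ] turn 0.003 tcp [0.5338 0.2775 0.2689] F [ 0.5  -0.33  0.33] q [ 0.34  0.41 -0.1   1.06 -0.    0.14] op -0.002
```

View pics/w5.png

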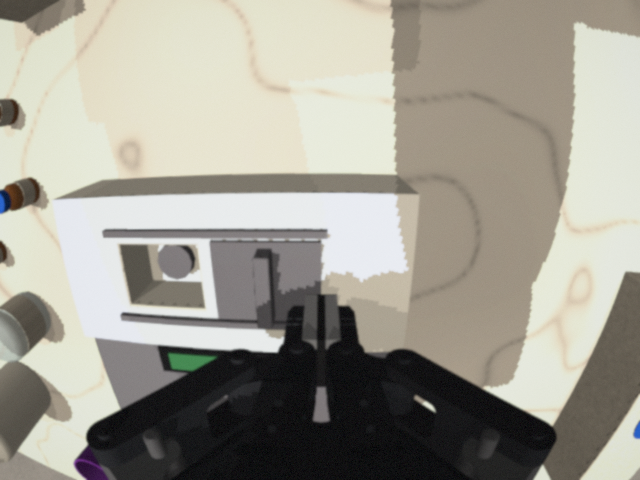

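```bash
python3 -m pendant '[[0,1,0,0,1],[0,2,0,0,1],[0,2.6,0,0,1],[0,2.8,0,0,1],[-0.6,2.8,0,0,1],[-1.3,2.8,0,0,1],[-2,2.8,0,0,1],[-2.7,2.8,0,0,1],[-3.4,2.8,0,0,1],[-4.1,2.8,0,0,1],[-4.8,2.8,0,0,1],[-5.4,2.8,0,0,1]]'; python3 -c "
from h import *
bplan(-82.5,-20.5,68)"
```

```text
clock: 11.15
tcp_pos: [0.5449, 0.2242, 0.2413]
orientation: [[-0.203, 0.0, -0.979], [0.979, 0.0, -0.203], [-0.0, -1.0, -0.0]]
ft_force: [-0.6, 1.9, 2.4]
opening: 0.0
bal mm [-83.2   0.7] tip z 68.3 tilt [-0. -1. -0.] Fb [-0.2  2. ]
t 11.15 shift cm [-2.12  0.03 -0.07] turn 0.003 tcp [0.5449 0.2242 0.2413] F [-0.62  1.87  2.4 ] q [ 0.25  0.42 -0.18  0.98 -0.    0.04] op 0.0
```

```bash
python3 -m pendant '[[-0.5,0,0,0,1],[-1,0,0,0,1],[-1.4,0,0,0,1],[-1.8,0,0,0,1],[-2.1,0,0,0,1],[-2.2,0,0,0,1],[-2.2,0,0,0,1]]'; python3 -c "
from h import *
bplan(-82.5,-20.5,68)"
```

```text
clock: 12.02
tcp_pos: [0.549, 0.2038, 0.2413]
orientation: [[-0.204, -0.0, -0.979], [0.979, 0.003, -0.204], [0.003, -1.0, -0.0]]
ft_force: [-2.9, 7.3, 3.0]
opening: 0.001
bal mm [-83.3 -20. ] tip z 68.3 tilt [ 0.003 -1.    -0.   ] Fb [-1.4  7.8]
t 12.03 shift cm [-0.05  0.03 -0.08] turn 0.004 tcp [0.549  0.2038 0.2413] F [-2.92  7.34  2.98] q [ 0.21  0.41 -0.19  0.97  0.    0.01] op 0.001
```

```bash
python3 -m pendant '[[-0.15,0,0,0,1],[-0.25,0,0,0,1],[-0.25,0,0,0,1]]'; python3 -c "
from h import *
bplan(-82.5,-20.5,68)"; python3 -m pendant '[[0.5,0,0,0,1],[1.5,0,0,0,1],[1.5,-3,0,0,1],[1.5,-6,0,0,1],[1.5,-9,0,0,1],[1.5,-11,0,0,1],[1.5,-11,0,0,1],[1.5,-11,0,0,1]]'; python3 - <<'E'
from h import *
bplan(-82.5,-35,68)
C=cam('wrist'); im=manip.grab_frame('wrist')[:,:,::-1]; cv2.imwrite('pics/w6.png',cv2.resize(im[130:330,140:500],None,fx=2.2,fy=2.2,interpolation=cv2.INTER_CUBIC))
np.save('wc6.npy',np.array([*C],dtype=object),allow_pickle=True)
cv2.imwrite('pics/top6.png',manip.grab_frame('top')[:,:,::-1])
E
```

```text
clock: 12.4
tcp_pos: [0.5492, 0.2026, 0.2413]
orientation: [[-0.205, -0.001, -0.979], [0.979, 0.006, -0.205], [0.006, -1.0, -0.0]]
ft_force: [-4.2, 17.4, 3.7]
opening: -0.004
bal mm [-83.3 -21.2] tip z 68.3 tilt [ 0.006 -1.    -0.   ] Fb [-0.6 17.8]
t 12.4 shift cm [ 0.07  0.03 -0.09] turn 0.005 tcp [0.5492 0.2026 0.2413] F [-4.15 17.36  3.72] q [ 0.21  0.41 -0.19  0.97  0.01  0.  ] op -0.004
clock: 13.4
tcp_pos: [0.5466, 0.2153, 0.3501]
orientation: [[-0.203, -0.001, -0.979], [0.979, -0.001, -0.203], [-0.0, -1.0, 0.001]]
ft_force: [0.2, -0.8, 1.3]
opening: -0.002
bal mm [-83.4  -8.2] tip z 177.1 tilt [-0.    -1.     0.001] Fb [ 0.  -0.8]
t 13.4 shift cm [-2.67 10.91 -0.09] turn 0.003 tcp [0.5466 0.2153 0.3501] F [ 0.2  -0.81  1.33] q [ 0.23  0.34  0.    1.23 -0.    0.03] op -0.002
```

View pics/w6.png

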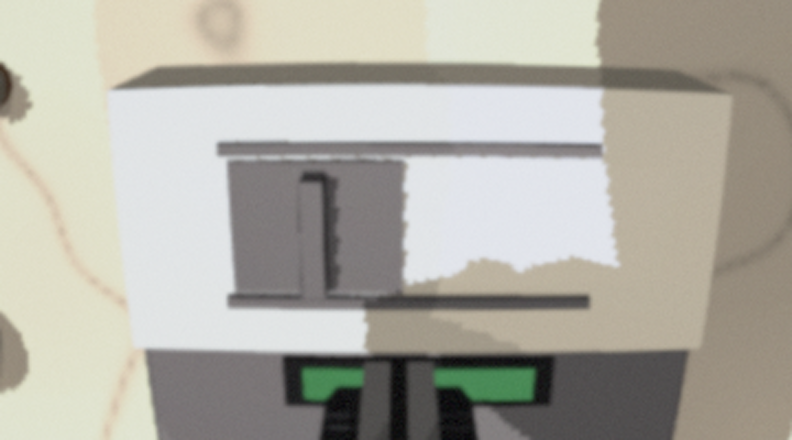

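View pics/top6.png

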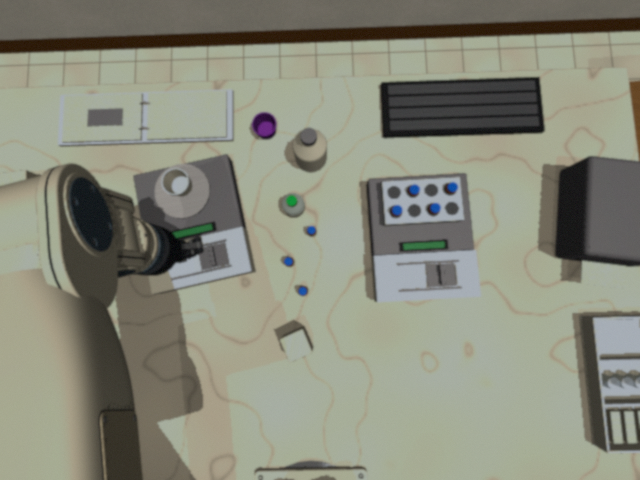

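```bash
python3 - <<'E'
from h import *
C=tuple(np.load('wc6.npy',allow_pickle=True))
uv=np.array([[229,160],[235,290],[406,160],[403,288]])/2.2+[139.7,129.7]
print(((cast('w',uv,.0635,True,C)[:,:2]-BO)@BR*1000).round(1))
manip.hand_in(); print(manip.observe()['clock'])
E
```

```text
[[-106.1  -63.6]
 [ -60.   -64.4]
 [-106.    -5.7]
 [ -61.3   -6.4]]
the job is handed in; nothing more can be done
the job is handed in; nothing more can be done
```

I zeroed the balance and handed the job in at about 13.5 s, well under the 48 s limit. No verdict is reported, and I saw no failed checks.

- **Opening:** I pushed the shutter open until it hit its stop, where the force rose to about 25 N. The wrist picture a few millimetres before the stop already showed the well almost fully uncovered.
- **Key:** I pressed the key to its bottom stop. The fingertips stood at 32.4 mm against an expected 32 mm, with 13–15 N on the tool, and I held it there for about 1.5 s. After I let go I saw the key in the open well, but I did not measure its height.
- **Closing:** I pushed the shutter back until it hit its stop, at about 18 N. The last wrist picture puts the plate at y = −64 to −6 mm, centred on −35 mm over the well, so closed to within about 1 mm.
- **Rest of the scene:** In the last top picture the cup, vials, bottles, carton and vial warmer look where they were at the start; I compared them only by eye. The gripper was about 10 cm clear of the balance, with force readings near zero.

The overhead camera placed the balance 4–5 mm off from the other two cameras. I used the wrist camera's position because it matched the known well edges.

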